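# Sort out the mixed-up trays of the labelling bench

### The job

The three things in the grey metal trays have been put back in each other's places: put the brown paste pot in the round tray, the wooden smoothing block in the long tray and the hand tally counter in the square tray. Each shall stand flat on its tray's floor, base down, within about a centimetre of the tray's middle, the block lengthwise in the long tray; the empty cork mat is there to park a thing on meanwhile. Keep the open pot upright all the time, and leave the cork stopper and the black cap between the trays where they are.

Things in the scene. Friction and masses are not known exactly. Their poses are not given: they have to be found in the camera images.
- paste_pot: brown, round, open paste pot with a pale rim, 60 mm across and 62 mm high, 0.2 kg; origin at the centre of its underside, z up. Starts in the square tray. Grasp it round the body, across 60 mm
- smoothing_block: wooden hand block with a thin felt sole, 46 mm (x) by 90 mm (y) by 31 mm high, its long upper edges rounded off; origin at the centre of its underside, y along its length, z up. Starts in the round tray. Grasp it across its 46 mm width
- tally_counter: small pale hand tally counter, standing upright: a flat round case 16 mm thick (x), 42 mm wide (y), 47 mm high with its button, on a foot 20 mm (x) by 30 mm (y) by 6 mm high; origin at the centre of its underside, z up. Starts in the long tray. Grasp it across the 16 mm thickness
- tray_round: round shallow grey-painted metal tray, fixed to the bench, 120 mm outside and 112 mm inside diameter; floor 3 mm and rim 8 mm above the bench; origin at the centre of its underside, on the bench. Place of the paste pot
- tray_long: oblong shallow grey-painted metal tray, fixed to the bench, inside 64 mm (x) by 112 mm (y), outside 72 by 120 mm; floor 3 mm and rim 8 mm above the bench; origin at the centre of its underside, y along its length. Place of the smoothing block
- tray_square: square shallow grey-painted metal tray, fixed to the bench, inside 84 by 84 mm, outside 92 by 92 mm; floor 3 mm and rim 8 mm above the bench; origin at the centre of its underside. Place of the tally counter
- spare_mat: empty flat cork mat without rim, fixed to the bench, 100 by 100 mm, 4 mm thick; origin at the centre of its underside; free for parking
- stopper_near: bystander: cork stopper standing on its wooden cap, 36 mm across, 39 mm high, between the trays; origin at the centre of its underside; leave it alone
- cap_far: bystander: black bottle-neck cap, 34 mm across, 36 mm high, between the trays; origin at the centre of its underside; leave it alone
Not all that is in view belongs to the job. What is shaped like the tally_counter but orange or pink is not meant.

How it is judged (in metres and radians):
At the end, for the whole second after the job is handed in: Paste pot in the round tray, smoothing block in the long tray (lengthwise within 0.25 rad), tally counter in the square tray: each within 15 mm of the tray's centre, base down and flat on the tray's floor (underside under 6 mm above the bench, tilt under 0.06 rad), at rest and released (horizontal distance between paste_pot and tray_round below 0.015 m and height (world z) of each of paste_pot, smoothing_block, tally_counter below 0.006 m and angle between each of paste_pot, smoothing_block, tally_counter's own z axis and vertical below 0.06 rad and horizontal distance between smoothing_block and tray_long below 0.015 m and angle between the y axis of smoothing_block and the y axis of tray_long, either way round below 0.25 rad and horizontal distance between tally_counter and tray_square below 0.015 m and linear speed of each of paste_pot, smoothing_block, tally_counter below 0.01 m/s); the robot touches nothing.
It fails at once if the paste pot is tipped by more than 0.5 rad (angle between paste_pot's own z axis and vertical above 0.5 rad).
It fails at once if the cork stopper is moved by more than 15 mm (distance of stopper_near from where it was at the start of the episode above 0.015 m).
It fails at once if the black cap is moved by more than 15 mm (distance of cap_far from where it was at the start of the episode above 0.015 m).
It also fails if it takes over 96 s, if anything falls off the work surface, if the arm or the gripper's body presses on something with over 40 N, if the wrist force passes 120 N, or if a joint passes its speed limit or range.

### The arm

A 6-joint arm with a two-finger parallel gripper is mounted at the origin on a cart in front of the work surface, level with it; the furniture and walls round the work are solid. World frame = base frame: x ahead of the robot, y to its left, z up, the work surface at z = 0. Lengths are in m, angles in degrees, forces in N, time in s.
With the tool pointing down it reaches from about 0.35 to 0.875 m from the base axis. Payload 4.2 kg.
Tool frame: the origin (TCP) lies between the finger pads; the fingertips stand 14 mm ahead of it and the grasp point (between the pads) lies 5 mm behind it; z points along the fingers, y is the line along which they close (so a half turn about z gives the same grasp; the last joint's range is limited). The gripper opens to 87 mm and grips with 3 to 60 N. Pads are 19 mm wide; open, the fingers measure 117 mm over their backs; the gripper's body (75 mm by 190 mm) begins 51 mm behind the grasp point.
Start: joints at [86.207, 22.042, 0.453, 0, -68.411, -14.817], TCP at [0.199, 0.592, 0.237] pointing down, gripper open.
Joint ranges: [-179.83, 179.83], [-69.29, 118.12], [-61.27, 80.66], [-181.25, 117.63], [-171.15, -9.14], [-177.46, 177.46]. Speed limits (degrees/s): [159.86, 159.86, 180, 180, 180, 180].

### API

Orientations are given as a 3x3 rotation matrix whose columns are the frame's x, y, z axes.
In Python, from station import * gives the robot as it stands. The module is installed in compiled form; this text tells all that it offers.
- The arm moves only by the tool play_rows, never from a script. Its argument "steps" is a list of rows, each an object of numbers: "ax", "ay", "az": the turn, a rotation vector about the tool's x, y, z in degrees; "dx", "dy", "dz": the shift along the tool's x, y, z in mm; "claw": the finger opening in mm, from 0 to 87. A call has 1 to 20 rows; each row shifts and turns the commanded pose from where the row before left it, along the tool's axes as they then stand; what a row does not reach is not made up. A row lasts 1/10 s, in which the tool goes at most 50 mm and 8.59 degrees, less where a joint would pass 70% of its speed; a pose out of reach is approached as far as the arm can. A call with a gripper value outside its range is refused whole. The fingers move at their own pace and stop on an object; the grip force is fixed at half the most. Time passes only in rows, so rows that do not move let the fingers close. It gives the time, the measured TCP pose, the force, the opening and the grip force at its end, in the units of the state.
- sense(): the state, without advancing time (a new reading comes with each control period).
- capture(name): name is "scene" or "side" or "wrist"; returns a dict with "frame" (384x512x3 uint8, blue, green, red), "range_z" (384x512 float32, m along the optical axis (not along the pixel's ray), 0 where there is no reading), "fx", "fy", "cx", "cy" (pixels), "xyz" and "rotation" of the camera in the world. Camera axes: x right, y down, z forward; pixel columns grow to the right and rows downward; lengths in m; the calibration is good to about 2 mm. A picture is of the moment at which its call begins.
- finish_job(): hands the job in; it is judged then, once.
The state is a dict: "time_s": time; "joints": joint angles; "joint_velocities": joint speeds; "effort": joint torques, N m; "tcp_pos": TCP position; "ee_rot": TCP orientation; "wrist_force": force on the tool from outside, world axes, zero at the start; "moment": the same for the moment, N m; "gripper_width": opening from 0.0 (shut) to 1.0 (fully open); "gripper_force": force on a finger pad.
Only numpy, scipy, OpenCV 4.12 (cv2) and the standard library are available. Lean on these libraries where they do the work, as an engineer would, in place of code of your own. Each camera call takes 0.05 s, during which the arm holds its last target. There are 200 camera calls.

## Working session

There is one attempt and no reset: what is moved stays moved. The work goes in short steps, Python scripts to look and compute and a tool call to move; the robot and the scene stay as the last step left them, time stands still between calls to the robot, and variables do not carry over. Pictures are saved under pics/ and viewed, at most 14 in all, crops included, and the job is handed in when it is done.

Besides the shell and the picture viewer there is one more tool, called after "Call:" in YAML: its name, and indented under it one key for each argument. play_rows: Moves the arm, as the interface text tells. Its arguments: {"type":"object","properties":{"steps":{"type":"array"}},"required":["steps"]}

```bash
mkdir -p pics; python3 - <<'E'
from station import *
import cv2,pickle
d={}
for n in("scene","side","wrist"):
    c=capture(n);d[n]=c;cv2.imwrite(f"pics/{n}0.png",c["frame"]);print(n,c["xyz"],c["rotation"],c["fx"],c["fy"],c["cx"],c["cy"])
pickle.dump(d,open("d0.pkl","wb"))
s=sense();print(s["tcp_pos"],s["ee_rot"],s["time_s"])
E
```

```text
scene [0.02835622 0.36875687 0.65767896] [[-0.50004498 -0.61351059  0.61119537]
 [-0.86599405  0.35176075 -0.3554134 ]
 [ 0.00305534 -0.70701424 -0.70719271]] 387.9514696532568 387.9514696532568 254.65869615457314 195.46878123666608
side [ 0.44691905 -0.79800873  0.38199416] [[ 0.99197039 -0.0438568   0.11862264]
 [-0.12644967 -0.36089593  0.92399384]
 [ 0.00228702 -0.93157432 -0.36354375]] 447.44575182547 447.44575182547 249.84835011688992 194.2669180694893
wrist [0.27587872 0.56739287 0.38204766] [[-0.31795026 -0.90697996 -0.27621547]
 [-0.94810415  0.30491908  0.09012701]
 [ 0.00247998  0.29053694 -0.95686056]] 317.6229395474976 317.6229395474976 252.64455366692255 200.36906073539305
[0.19929545 0.59193288 0.235714  ] [[ 9.47678218e-01 -3.19226917e-01 -4.13528441e-04]
 [-3.19227160e-01 -9.47676835e-01 -1.62373904e-03]
 [ 1.26449884e-04  1.67079163e-03 -9.99998596e-01]] 0.15
```

View pics/scene0.png

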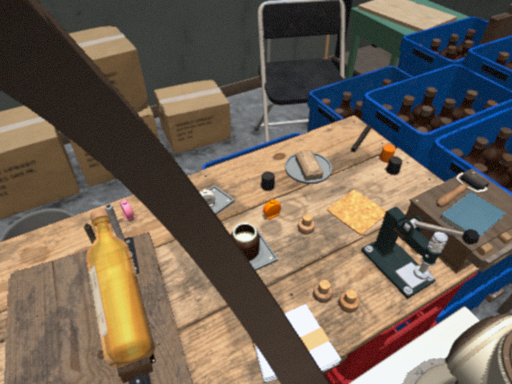

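View pics/side0.png

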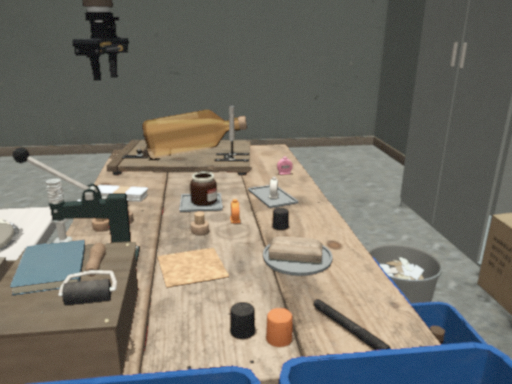

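The scene view shows the round tray with the block (308,166), black cap (268,181), stopper (306,225), mat (357,211), orange counter (272,208), pot in the square tray (245,240), pale counter in the long tray (208,197) partly behind the arm, and a pink counter (127,210).
In the side view they are: pot (203,188), pale counter (274,188), orange decoy (235,210), pink decoy (285,166), cap (281,217), stopper (200,226), block (296,250), mat (193,266).

```bash
cat > h.py <<'E'
import numpy as np,cv2
def cloud(c):
    z=c["range_z"];v,u=np.mgrid[:z.shape[0],:z.shape[1]]
    p=np.stack([(u-c["cx"])/c["fx"]*z,(v-c["cy"])/c["fy"]*z,z],-1)
    return p@np.array(c["rotation"]).T+np.array(c["xyz"])
def ray(c,u,v,h):
    d=np.array(c["rotation"])@[(u-c["cx"])/c["fx"],(v-c["cy"])/c["fy"],1];o=np.array(c["xyz"])
    return o+d*(h-o[2])/d[2]
E
python3 - <<'E'
from h import *
import pickle
d=pickle.load(open("d0.pkl","rb"))
for n,L in dict(scene=dict(block=(308,162),cap=(268,176),stop=(306,218),mat=(357,211),orange=(272,206),pot=(245,236),count=(209,194),pink=(127,207)),
 side=dict(block=(296,243),cap=(281,210),stop=(199,216),mat=(193,266),orange=(235,203),pot=(203,178),count=(274,184),pink=(285,163))).items():
    P=cloud(d[n])
    for k,(u,v) in L.items(): print(n,k,P[v,u].round(3))
# ortho height/colour map 2mm.. x 0.15-0.85,y -0.35-0.85
for n in("scene","side"):
    P=cloud(d[n]);m=(d[n]["range_z"]>0)&(P[...,2]>-.02)&(P[...,2]<.12)&(P[...,0]>.15)&(P[...,0]<.9)&(abs(P[...,1])<.6)
    im=np.zeros((600,375,3),np.uint8)
    q=P[m];i=((.6-q[:,1])/.002).astype(int);j=((q[:,0]-.15)/.002).astype(int);im[i.clip(0,599),j.clip(0,374)]=d[n]["frame"][m]
    globals()["o"+n]=im
cv2.imwrite("pics/ortho.png",np.hstack([oscene,oside]))
E
```

```text
scene block [ 0.603 -0.118  0.034]
scene cap [ 0.606 -0.004  0.037]
scene stop [ 0.45  -0.003  0.039]
scene mat [ 0.433 -0.138  0.004]
scene orange [0.516 0.041 0.039]
scene pot [0.477 0.13  0.031]
scene count [0.617 0.146 0.04 ]
scene pink [0.674 0.318 0.036]
side block [ 0.61  -0.142  0.032]
side cap [ 0.61  -0.007  0.035]
side stop [ 0.45  -0.021  0.037]
side mat [ 0.436 -0.147  0.003]
side orange [0.523 0.03  0.039]
side pot [0.463 0.163 0.048]
side count [0.621 0.134 0.038]
side pink [0.683 0.312 0.03 ]
```

View pics/ortho.png

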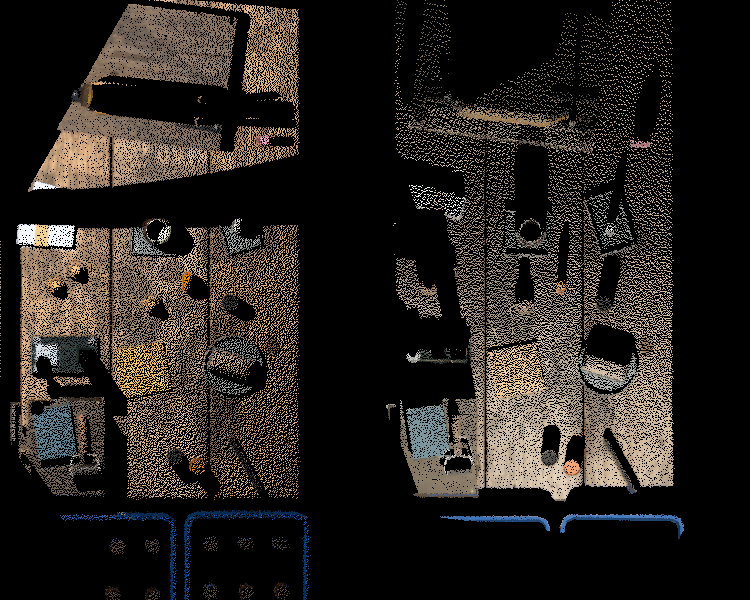

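Call:
play_rows:
  steps:
    - {"dz":-40,"claw":87}
    - {"dz":-40}
    - {"dz":-40}
    - {"dx":27,"dy":28}
    - {"dx":27,"dy":28}
    - {"dx":27,"dy":28}
    - {"dx":27,"dy":28}
    - {"dx":27,"dy":28}
    - {"dx":27,"dy":28}
    - {"dx":27,"dy":28}
    - {"dx":27,"dy":28}
    - {"dx":27,"dy":28}
    - {"dx":27,"dy":28}
    - {"dx":27,"dy":28}
    - {"dx":27,"dy":28}
    - {"dx":27,"dy":28}
    - {"dx":27,"dy":28}
    - {"dx":27,"dy":28}
    - {}

```text
invalid input at $.steps[0]: expected keys ax, ay, az, dx, dy, dz, claw
```

```bash
python3 - <<'E'
from station import *
import cv2,pickle
c=capture("wrist");cv2.imwrite("pics/w1.png",c["frame"]);pickle.dump({"wrist":c},open("d1.pkl","wb"))
s=sense();print(s["tcp_pos"],s["ee_rot"],s["time_s"],c["xyz"],s["joints"])
E
```

```text
[0.19935312 0.59201666 0.23591742] [[ 9.47671116e-01 -3.19248127e-01 -2.98774698e-04]
 [-3.19248251e-01 -9.47670354e-01 -1.20588711e-03]
 [ 1.01837279e-04  1.23816769e-03 -9.99999228e-01]] 0.2 [0.27589396 0.56743224 0.38219326] [ 8.62053665e+01  2.20713849e+01  4.11020337e-01 -1.34522714e-02
 -6.84097097e+01 -1.48178809e+01]
```

View pics/w1.png

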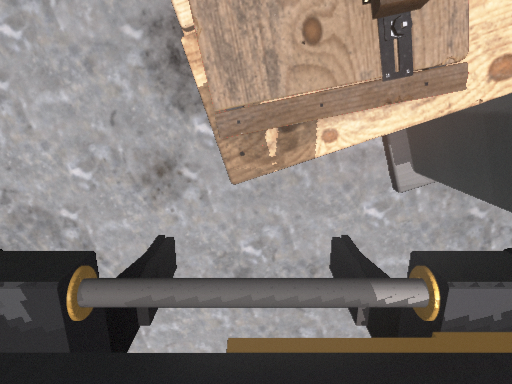

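The move was refused (every row needs all keys), so this wrist picture only shows the start: floor, the bench edge, and the fingers at rows 240–320. I'll resend it.

Call:
play_rows:
  steps:
    - {"ax":0,"ay":0,"az":0,"dx":0,"dy":0,"dz":-40,"claw":87}
    - {"ax":0,"ay":0,"az":0,"dx":0,"dy":0,"dz":-40,"claw":87}
    - {"ax":0,"ay":0,"az":0,"dx":0,"dy":0,"dz":-40,"claw":87}
    - {"ax":0,"ay":0,"az":0,"dx":27,"dy":32,"dz":0,"claw":87}
    - {"ax":0,"ay":0,"az":0,"dx":27,"dy":32,"dz":0,"claw":87}
    - {"ax":0,"ay":0,"az":0,"dx":27,"dy":32,"dz":0,"claw":87}
    - {"ax":0,"ay":0,"az":0,"dx":27,"dy":32,"dz":0,"claw":87}
    - {"ax":0,"ay":0,"az":0,"dx":27,"dy":32,"dz":0,"claw":87}
    - {"ax":0,"ay":0,"az":0,"dx":27,"dy":32,"dz":0,"claw":87}
    - {"ax":0,"ay":0,"az":0,"dx":27,"dy":32,"dz":0,"claw":87}
    - {"ax":0,"ay":0,"az":0,"dx":27,"dy":32,"dz":0,"claw":87}
    - {"ax":0,"ay":0,"az":0,"dx":27,"dy":32,"dz":0,"claw":87}
    - {"ax":0,"ay":0,"az":0,"dx":27,"dy":32,"dz":0,"claw":87}
    - {"ax":0,"ay":0,"az":0,"dx":27,"dy":32,"dz":0,"claw":87}
    - {"ax":0,"ay":0,"az":0,"dx":27,"dy":32,"dz":0,"claw":87}
    - {"ax":0,"ay":0,"az":0,"dx":27,"dy":32,"dz":0,"claw":87}
    - {"ax":0,"ay":0,"az":0,"dx":27,"dy":32,"dz":0,"claw":87}
    - {"ax":0,"ay":0,"az":0,"dx":0,"dy":0,"dz":0,"claw":87}
    - {"ax":0,"ay":0,"az":0,"dx":0,"dy":0,"dz":0,"claw":87}

```text
time_s: 2.1
tcp_pos: [0.4146, 0.0463, 0.3563]
ee_rot: [[0.947, -0.322, -0.001], [-0.322, -0.947, 0.0], [-0.001, 0.0, -1.0]]
wrist_force: [0.4, 0.5, 0.5]
gripper_width: 0.998
gripper_force: 0.0
```

```bash
python3 - <<'E'
from station import *
import cv2,pickle
c=capture("wrist");cv2.imwrite("pics/w2.png",c["frame"]);pickle.dump({"wrist":c,"scene":capture("scene")},open("d1.pkl","wb"))
s=sense();print(s["tcp_pos"],s["ee_rot"],s["time_s"],c["xyz"],s["joints"])
E
```

```text
[0.4144702  0.0476234  0.35648673] [[ 9.47935905e-01 -3.18461156e-01 -1.08999661e-04]
 [-3.18461121e-01 -9.47935889e-01  2.55281331e-04]
 [-1.84621878e-04 -2.07278186e-04 -9.99999961e-01]] 2.2 [0.49118943 0.02131411 0.50272517] [ 2.90642762e+01 -2.99672937e+00 -1.33403453e+01 -1.60799729e-02
 -7.96547378e+01  4.23687243e+01]
```

View pics/w2.png

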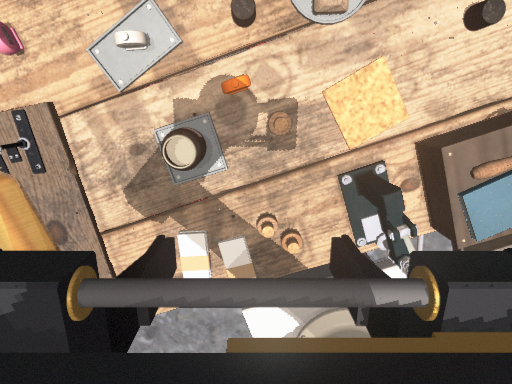

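The wrist view shows the long tray with the pale counter (131,40), square tray with the pot (185,148), orange decoy (236,84), pink decoy (8,38), stopper (279,124), cap (243,10) and mat (366,102). Candidates for the tally counter: pale (131,40), orange (236,84), pink (8,38); I choose the pale one, standing in the long tray.

```bash
python3 - <<'E'
from h import *
import pickle
d=pickle.load(open("d1.pkl","rb"));d0=pickle.load(open("d0.pkl","rb"))
def mar(q):
    (c,s,a)=cv2.minAreaRect((q*1000).astype(np.float32));return np.round(c,1),np.round(s,1),round(a,1)
def circ(q):
    A=np.c_[2*q,np.ones(len(q))];x=np.linalg.lstsq(A,(q**2).sum(1),rcond=None)[0];return x[:2].round(4),round(float(np.sqrt(x[2]+x[0]**2+x[1]**2)),4)
# above-surface measurements from depth
R=dict(counter=(.62,.145,.045,.03),pot=(.465,.135,.045,.055),stop=(.45,-.01,.03,.02),cap=(.61,-.005,.03,.02),orange=(.52,.035,.03,.02),block=(.62,-.135,.06,.02))
for n,c in(("wrist",d["wrist"]),("scene",d["scene"]),("side",d0["side"])):
    P=cloud(c);ok=c["range_z"]>0
    for k,(x,y,r,h) in R.items():
        m=ok&(np.hypot(P[...,0]-x,P[...,1]-y)<r)&(P[...,2]>h)&(P[...,2]<.08)
        if m.sum()>20:
            q=P[m];print(n,k,m.sum(),"zmax",np.percentile(q[:,2],98).round(4),mar(q[:,:2]))
# tray outlines from wrist/scene: grey pixels, rays on rim plane
for n,c in(("wrist",d["wrist"]),("scene",d["scene"])):
    hsv=cv2.cvtColor(c["frame"],cv2.COLOR_BGR2HSV);P=cloud(c)
    for k,x,y,r in(("long",.62,.145,.085),("square",.465,.135,.08),("round",.62,-.135,.075)):
        near=(np.hypot(P[...,0]-x,P[...,1]-y)<r)&(P[...,2]<.014)&(c["range_z"]>0)
        m=((hsv[...,1]<60)&near).astype(np.uint8)
        m=cv2.morphologyEx(m,cv2.MORPH_OPEN,np.ones((3,3)))
        cs,_=cv2.findContours(m,0,1)
        if not cs: continue
        g=max(cs,key=cv2.contourArea)[:,0]
        q=np.array([ray(c,u,v,.008)[:2] for u,v in g])
        print(n,k,mar(q),cv2.contourArea(g))
        if k=="round":
            q=cv2.convexHull((q*1000).astype(np.float32))[:,0]/1000;print(circ(q))
    near=(np.hypot(P[...,0]-.44,P[...,1]+.14)<.09)
    m=(near&(hsv[...,1]>120)&(hsv[...,2]>150)).astype(np.uint8);m=cv2.morphologyEx(m,cv2.MORPH_OPEN,np.ones((5,5)));m=cv2.morphologyEx(m,cv2.MORPH_CLOSE,np.ones((7,7)))
    cs,_=cv2.findContours(m,0,1);g=max(cs,key=cv2.contourArea)[:,0];print(n,"mat",mar(np.array([ray(c,u,v,.004)[:2] for u,v in g])))
f=d["wrist"]["frame"];cv2.imwrite("pics/crop.png",cv2.resize(f[0:200,70:350],None,fx=2.8,fy=2.8))
E
```

```text
wrist counter 405 zmax 0.0485 (array([624.3, 151.9]), array([38.7, 16.3]), 76.5)
wrist pot 288 zmax 0.0653 (array([463.6, 137.9]), array([46.1, 46.1]), 47.8)
wrist stop 162 zmax 0.0393 (array([451.9,  -7.8]), array([18.8, 18.7]), 27.5)
wrist cap 499 zmax 0.0364 (array([605.7,  -4.1]), array([32.1, 23.9]), 72.1)
wrist orange 362 zmax 0.0458 (array([524.2,  35.5]), array([40.9, 16.2]), 88.7)
wrist block 358 zmax 0.0322 (array([ 576.4, -118.6]), array([45., 13.]), 71.5)
scene counter 138 zmax 0.0496 (array([624.6, 152.5]), array([38.9, 17.7]), 75.3)
scene pot 214 zmax 0.0667 (array([461.4, 141. ]), array([47.6, 49.9]), 36.0)
scene stop 99 zmax 0.0401 (array([450.6,  -7.5]), array([21.3, 19.1]), 61.0)
scene cap 158 zmax 0.0373 (array([609.3,  -4. ]), array([32.4, 31.6]), 15.7)
scene orange 175 zmax 0.0467 (array([523.9,  37.8]), array([39.8, 17.9]), 88.4)
scene block 425 zmax 0.0351 (array([ 610.4, -128. ]), array([46.1, 88.1]), 72.1)
side counter 71 zmax 0.0477 (array([621.4, 146.2]), array([33.8, 15.3]), 74.0)
side pot 154 zmax 0.0638 (array([461., 136.]), array([46.9, 43.7]), 86.9)
side stop 119 zmax 0.0379 (array([449.2, -11.8]), array([19.9, 19.3]), 45.6)
side cap 196 zmax 0.0355 (array([607.4,  -9.4]), array([31. , 32.2]), 57.9)
side orange 124 zmax 0.0455 (array([521.6,  29.6]), array([37.4, 15.3]), 88.9)
side block 784 zmax 0.0331 (array([ 609.5, -136. ]), array([40.2, 88.1]), 74.5)
wrist long (array([620.7, 155.4]), array([ 72.9, 119.7]), 16.6) 4600.5
wrist square (array([457.5, 134.3]), array([92.4, 92. ]), 88.2) 1814.5
wrist round (array([ 572.9, -116.1]), array([99.9, 28.1]), 71.3) 710.5
(array([ 0.6103, -0.1274]), 0.0542)Traceback (most recent call last):
  File "<stdin>", line 32, in <module>
ValueError: max() iterable argument is empty
```

Call:
play_rows:
  steps:
    - {"ax":0,"ay":0,"az":0,"dx":33,"dy":-33,"dz":0,"claw":50}
    - {"ax":0,"ay":0,"az":0,"dx":33,"dy":-33,"dz":0,"claw":50}
    - {"ax":0,"ay":0,"az":0,"dx":33,"dy":-33,"dz":0,"claw":50}
    - {"ax":0,"ay":0,"az":0,"dx":33,"dy":-33,"dz":0,"claw":50}
    - {"ax":0,"ay":0,"az":0,"dx":34,"dy":-34,"dz":0,"claw":50}
    - {"ax":0,"ay":0,"az":8.5,"dx":0,"dy":0,"dz":0,"claw":50}
    - {"ax":0,"ay":0,"az":8.5,"dx":0,"dy":0,"dz":20,"claw":50}
    - {"ax":0,"ay":0,"az":8.5,"dx":0,"dy":0,"dz":20,"claw":50}
    - {"ax":0,"ay":0,"az":8.5,"dx":0,"dy":0,"dz":20,"claw":50}
    - {"ax":0,"ay":0,"az":8.5,"dx":0,"dy":0,"dz":20,"claw":50}
    - {"ax":0,"ay":0,"az":8.5,"dx":0,"dy":0,"dz":20,"claw":50}
    - {"ax":0,"ay":0,"az":8.5,"dx":0,"dy":0,"dz":20,"claw":50}
    - {"ax":0,"ay":0,"az":8.5,"dx":0,"dy":0,"dz":20,"claw":50}
    - {"ax":0,"ay":0,"az":8.5,"dx":0,"dy":0,"dz":20,"claw":50}
    - {"ax":0,"ay":0,"az":8.5,"dx":0,"dy":0,"dz":20,"claw":50}
    - {"ax":0,"ay":0,"az":0,"dx":0,"dy":0,"dz":0,"claw":50}
    - {"ax":0,"ay":0,"az":0,"dx":0,"dy":0,"dz":0,"claw":50}

```text
time_s: 3.9
tcp_pos: [0.6249, 0.1529, 0.1769]
ee_rot: [[-0.23, -0.973, 0.0], [-0.973, 0.23, -0.001], [0.0, -0.0, -1.0]]
wrist_force: [0.3, 0.5, 0.8]
gripper_width: 0.573
gripper_force: 0.0
```

```bash
cat >> h.py <<'E'
def mar(q):
    (c,s,a)=cv2.minAreaRect((q*1000).astype(np.float32));return np.round(c,1),np.round(s,1),round(a,1)
def top(c,x,y,r,h,hmax=.08):
    P=cloud(c);m=(c["range_z"]>0)&(np.hypot(P[...,0]-x,P[...,1]-y)<r)&(P[...,2]>h)&(P[...,2]<hmax)
    q=P[m]
    return (m.sum(),np.percentile(q[:,2],98).round(4))+mar(q[:,:2]) if m.sum()>20 else None
def go(s,x,y,yaw=None):
    "tool-frame shift (mm) to x,y in the present orientation; az to bring tool y to yaw (deg)"
    R=np.array(s["ee_rot"]);t=np.array(s["tcp_pos"]);d=R.T@(np.array([x,y,t[2]])-t)*1000
    a=np.degrees(np.arctan2(R[1,1],R[0,1]));print("t",s["time_s"],"tcp",t.round(4),"dx,dy",d[:2].round(1),"tool-y yaw",round(a,1),end=" ")
    if yaw is not None: print("az",round(-((yaw-a+90)%180-90),1),end=" ")
    print()
E
python3 - <<'E'
from station import *
from h import *
c=capture("wrist");sc=capture("scene");print(top(c,.62,.15,.045,.03),top(sc,.62,.15,.045,.03))
go(sense(),.6243,.1519,-13.5)
cv2.imwrite("pics/w3.png",c["frame"])
P=cloud(sc);hsv=cv2.cvtColor(sc["frame"],cv2.COLOR_BGR2HSV)
near=(np.hypot(P[...,0]-.615,P[...,1]+.13)<.08)&(P[...,2]<.014)&(P[...,2]>.0045)&(sc["range_z"]>0)
m=(near&(hsv[...,1]<70)).astype(np.uint8);print(m.sum())
v,u=np.nonzero(m);q=np.array([ray(sc,a,b,.008)[:2] for a,b in zip(u,v)])
print("round",cv2.minEnclosingCircle((q*1000).astype(np.float32)),mar(q),"mat",ray(sc,357,211,.004),hsv[211,350:364])
print(top(sc,.615,-.13,.065,.02),top(sc,.615,-.13,.065,.028))
E
```

```text
(np.int64(666), np.float64(0.0484), array([625.1, 151.9]), array([38.8, 16. ]), 75.5) (np.int64(134), np.float64(0.0499), array([623.4, 153.2]), array([38.2, 18. ]), 74.2)
t 4.0 tcp [0.6256 0.1526 0.1781] dx,dy [1.  1.1] tool-y yaw 166.6 az 0.1 
217
round ((613.7776489257812, -128.07345581054688), 61.32874298095703) (array([ 610.5, -127. ]), array([117.9, 111.8]), 64.5) mat [ 0.4329379  -0.13819477  0.004     ] [[ 18 140 241]
 [ 18 141 242]
 [ 17 141 241]
 [ 17 143 239]
 [ 17 140 239]
 [ 19 138 238]
 [ 19 137 239]
 [ 17 136 242]
 [ 17 143 240]
 [ 16 145 238]
 [ 17 145 235]
 [ 16 145 227]
 [ 15 144 227]
 [ 16 144 235]]
(np.int64(427), np.float64(0.0349), array([ 609.9, -128.5]), array([45.8, 88.1]), 72.8) (np.int64(276), np.float64(0.035), array([ 611.5, -128.4]), array([34.4, 79.7]), 72.4)
```

View pics/w3.png

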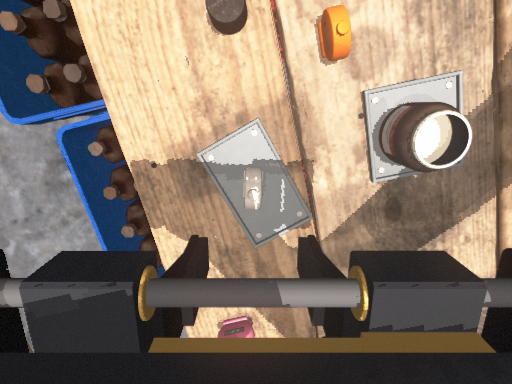

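The close view shows the pale counter at (254,188) in the oblong tray, between the finger lines; orange decoy at (336,33), pink at (236,328). The choice is confirmed, so descend and grip.

Call:
play_rows:
  steps:
    - {"ax":0,"ay":0,"az":0,"dx":1,"dy":1,"dz":30,"claw":50}
    - {"ax":0,"ay":0,"az":0,"dx":0,"dy":0,"dz":30,"claw":50}
    - {"ax":0,"ay":0,"az":0,"dx":0,"dy":0,"dz":30,"claw":50}
    - {"ax":0,"ay":0,"az":0,"dx":0,"dy":0,"dz":30,"claw":50}
    - {"ax":0,"ay":0,"az":0,"dx":0,"dy":0,"dz":20,"claw":50}
    - {"ax":0,"ay":0,"az":0,"dx":0,"dy":0,"dz":10,"claw":50}
    - {"ax":0,"ay":0,"az":0,"dx":0,"dy":0,"dz":0,"claw":50}
    - {"ax":0,"ay":0,"az":0,"dx":0,"dy":0,"dz":0,"claw":0}
    - {"ax":0,"ay":0,"az":0,"dx":0,"dy":0,"dz":0,"claw":0}
    - {"ax":0,"ay":0,"az":0,"dx":0,"dy":0,"dz":0,"claw":0}
    - {"ax":0,"ay":0,"az":0,"dx":0,"dy":0,"dz":0,"claw":0}
    - {"ax":0,"ay":0,"az":0,"dx":0,"dy":0,"dz":0,"claw":0}
    - {"ax":0,"ay":0,"az":0,"dx":0,"dy":0,"dz":0,"claw":0}

```text
time_s: 5.3
tcp_pos: [0.6239, 0.1508, 0.027]
ee_rot: [[-0.235, -0.972, 0.001], [-0.972, 0.235, 0.0], [-0.0, -0.0, -1.0]]
wrist_force: [-1.2, 0.2, 2.3]
gripper_width: 0.182
gripper_force: 30.0
```

Call:
play_rows:
  steps:
    - {"ax":0,"ay":0,"az":0,"dx":0,"dy":0,"dz":-15,"claw":0}
    - {"ax":0,"ay":0,"az":0,"dx":0,"dy":0,"dz":-35,"claw":0}
    - {"ax":0,"ay":0,"az":0,"dx":0,"dy":0,"dz":-35,"claw":0}
    - {"ax":0,"ay":0,"az":0,"dx":0,"dy":0,"dz":-35,"claw":0}
    - {"ax":0,"ay":0,"az":0,"dx":41,"dy":14,"dz":0,"claw":0}
    - {"ax":0,"ay":0,"az":0,"dx":41,"dy":14,"dz":0,"claw":0}
    - {"ax":0,"ay":0,"az":0,"dx":41,"dy":14,"dz":0,"claw":0}
    - {"ax":0,"ay":0,"az":0,"dx":41,"dy":14,"dz":0,"claw":0}
    - {"ax":0,"ay":0,"az":0,"dx":41,"dy":14,"dz":0,"claw":0}
    - {"ax":0,"ay":0,"az":0,"dx":41,"dy":13,"dz":0,"claw":0}
    - {"ax":0,"ay":0,"az":0,"dx":41,"dy":13,"dz":0,"claw":0}
    - {"ax":0,"ay":0,"az":0,"dx":41,"dy":13,"dz":0,"claw":0}
    - {"ax":0,"ay":0,"az":-8,"dx":0,"dy":0,"dz":0,"claw":0}
    - {"ax":0,"ay":0,"az":-8,"dx":0,"dy":0,"dz":0,"claw":0}
    - {"ax":0,"ay":0,"az":-8,"dx":0,"dy":0,"dz":0,"claw":0}
    - {"ax":0,"ay":0,"az":-8,"dx":0,"dy":0,"dz":0,"claw":0}
    - {"ax":0,"ay":0,"az":-8,"dx":0,"dy":0,"dz":0,"claw":0}
    - {"ax":0,"ay":0,"az":-8,"dx":0,"dy":0,"dz":0,"claw":0}
    - {"ax":0,"ay":0,"az":-8,"dx":0,"dy":0,"dz":0,"claw":0}
    - {"ax":0,"ay":0,"az":-8,"dx":0,"dy":0,"dz":0,"claw":0}

```text
time_s: 7.3
tcp_pos: [0.4407, -0.1425, 0.1474]
ee_rot: [[0.774, -0.633, 0.001], [-0.633, -0.774, -0.0], [0.001, -0.001, -1.0]]
wrist_force: [0.4, -0.9, -0.7]
gripper_width: 0.184
gripper_force: 30.0
```

Call:
play_rows:
  steps:
    - {"ax":0,"ay":0,"az":-8,"dx":0,"dy":0,"dz":0,"claw":0}
    - {"ax":0,"ay":0,"az":-8,"dx":0,"dy":0,"dz":0,"claw":0}
    - {"ax":0,"ay":0,"az":-8,"dx":0,"dy":0,"dz":0,"claw":0}
    - {"ax":0,"ay":0,"az":0,"dx":0,"dy":0,"dz":0,"claw":0}
    - {"ax":0,"ay":0,"az":0,"dx":0,"dy":0,"dz":0,"claw":0}

```text
time_s: 7.8
tcp_pos: [0.4407, -0.1424, 0.1471]
ee_rot: [[0.962, -0.272, 0.001], [-0.272, -0.962, 0.0], [0.001, -0.0, -1.0]]
wrist_force: [-0.1, -0.3, -0.4]
gripper_width: 0.183
gripper_force: 30.0
```

```bash
python3 - <<'E'
from station import *
from h import *
s=sense();go(s,.437,-.142)
sc=capture("scene");cv2.imwrite("pics/s4.png",sc["frame"])
w=capture("wrist")
for n,c in(("sc",sc),("w",w)):
    P=cloud(c);hsv=cv2.cvtColor(c["frame"],cv2.COLOR_BGR2HSV)
    m=((hsv[...,0]<25)&(hsv[...,1]>110)&(hsv[...,2]>170)&(P[...,2]>.002)&(P[...,2]<.008)&(np.hypot(P[...,0]-.435,P[...,1]+.14)<.09)).astype(np.uint8)
    v,u=np.nonzero(cv2.morphologyEx(m,cv2.MORPH_OPEN,np.ones((3,3))))
    if len(u): print(n,len(u),mar(np.array([ray(c,a,b,.004)[:2] for a,b in zip(u,v)])))
    m=(P[...,0]>.15)&(P[...,0]<.38)&(P[...,1]<-.03)&(P[...,1]>-.2)&(P[...,2]>.05)&(c["range_z"]>0)
    if n=="sc" and m.any(): q=P[m];print("press",q.min(0),q.max(0))
E
```

```text
t 7.8 tcp [ 0.4407 -0.1424  0.1471] dx,dy [-3.7  0.6] tool-y yaw -105.8 
sc 403 (array([ 419.2, -143. ]), array([ 66.6, 102.9]), 18.0)
press [ 0.17633418 -0.19999757  0.05001363] [ 0.35730148 -0.08992628  0.20441775]
w 969 (array([ 437.5, -142.1]), array([96. , 93.9]), 10.9)
```

View pics/s4.png

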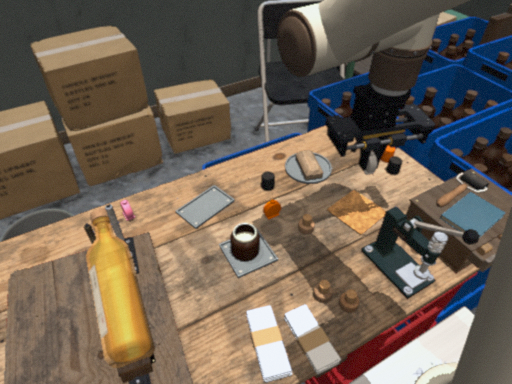

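The counter hangs upright in the gripper above the mat at (370,160), the long tray is empty (206,206), and the press (400,240) is clear of the gripper body.

Call:
play_rows:
  steps:
    - {"ax":0,"ay":0,"az":0,"dx":3,"dy":0,"dz":30,"claw":0}
    - {"ax":0,"ay":0,"az":0,"dx":0,"dy":0,"dz":30,"claw":0}
    - {"ax":0,"ay":0,"az":0,"dx":0,"dy":0,"dz":30,"claw":0}
    - {"ax":0,"ay":0,"az":0,"dx":0,"dy":0,"dz":20,"claw":0}
    - {"ax":0,"ay":0,"az":0,"dx":0,"dy":0,"dz":8,"claw":0}
    - {"ax":0,"ay":0,"az":0,"dx":0,"dy":0,"dz":0,"claw":0}
    - {"ax":0,"ay":0,"az":0,"dx":0,"dy":0,"dz":0,"claw":0}

```text
time_s: 8.6
tcp_pos: [0.4442, -0.1432, 0.029]
ee_rot: [[0.963, -0.269, 0.001], [-0.269, -0.963, -0.0], [0.001, -0.0, -1.0]]
wrist_force: [0.3, -0.1, 0.5]
gripper_width: 0.181
gripper_force: 30.0
```

Call:
play_rows:
  steps:
    - {"ax":0,"ay":0,"az":0,"dx":0,"dy":0,"dz":1,"claw":0}
    - {"ax":0,"ay":0,"az":0,"dx":0,"dy":0,"dz":0,"claw":50}
    - {"ax":0,"ay":0,"az":0,"dx":0,"dy":0,"dz":0,"claw":50}
    - {"ax":0,"ay":0,"az":0,"dx":0,"dy":0,"dz":0,"claw":50}
    - {"ax":0,"ay":0,"az":0,"dx":0,"dy":0,"dz":-10,"claw":50}
    - {"ax":0,"ay":0,"az":0,"dx":0,"dy":0,"dz":-40,"claw":60}
    - {"ax":0,"ay":0,"az":0,"dx":0,"dy":0,"dz":-40,"claw":60}
    - {"ax":0,"ay":0,"az":0,"dx":0,"dy":0,"dz":-40,"claw":60}
    - {"ax":0,"ay":0,"az":0,"dx":0,"dy":0,"dz":-40,"claw":60}
    - {"ax":0,"ay":0,"az":0,"dx":39,"dy":-15,"dz":0,"claw":60}
    - {"ax":0,"ay":0,"az":0,"dx":39,"dy":-15,"dz":0,"claw":60}
    - {"ax":0,"ay":0,"az":0,"dx":39,"dy":-15,"dz":0,"claw":60}
    - {"ax":0,"ay":0,"az":0,"dx":39,"dy":-15,"dz":0,"claw":60}
    - {"ax":0,"ay":0,"az":0,"dx":0,"dy":0,"dz":0,"claw":60}
    - {"ax":0,"ay":0,"az":0,"dx":0,"dy":0,"dz":0,"claw":60}

```text
time_s: 10.1
tcp_pos: [0.6098, -0.1272, 0.1971]
ee_rot: [[0.963, -0.269, -0.002], [-0.269, -0.963, 0.0], [-0.002, 0.0, -1.0]]
wrist_force: [0.3, 0.0, -0.6]
gripper_width: 0.692
gripper_force: 0.0
```

```bash
python3 - <<'E'
from station import *
from h import *
c=capture("wrist");print(top(c,.615,-.13,.065,.018))
sc=capture("scene");print("counter",top(sc,.444,-.143,.045,.03))
go(sense(),.611,-.128,72.8)
cv2.imwrite("pics/w5.png",c["frame"])
for n,c in(("w",c),("sc",sc)):
  P=cloud(c);hsv=cv2.cvtColor(c["frame"],cv2.COLOR_BGR2HSV)
  m=((np.hypot(P[...,0]-.613,P[...,1]+.13)<.08)&(P[...,2]<.014)&(P[...,2]>.001)&(c["range_z"]>0)&(hsv[...,1]<70)).astype(np.uint8)
  m=cv2.morphologyEx(m,cv2.MORPH_OPEN,np.ones((3,3)));v,u=np.nonzero(m);q=np.array([ray(c,a,b,.008)[:2] for a,b in zip(u,v)])
  print(n,len(u),cv2.minEnclosingCircle((q*1000).astype(np.float32)),mar(q))
E
```

```text
(np.int64(3648), np.float64(0.0334), array([ 613.4, -130.5]), array([45.9, 89.7]), 72.7)
counter (np.int64(124), np.float64(0.0503), array([ 441.9, -140.7]), array([16.9, 39.6]), 78.9)
t 10.2 tcp [ 0.6088 -0.1275  0.1979] dx,dy [ 2.2 -0.1] tool-y yaw -105.6 az 1.6 
w 2385 ((616.8844604492188, -131.397705078125), 59.365901947021484) (array([ 616.7, -131.5]), array([117.8, 117.3]), 74.5)
sc 474 ((612.3003540039062, -127.76795959472656), 61.78340530395508) (array([ 606.6, -124.2]), array([117.3, 108.2]), 60.2)
```

View pics/w5.png

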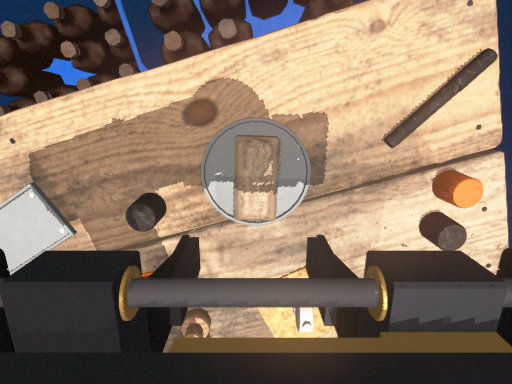

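The round tray with the block is at (256,170), the counter stands on the mat at (305,318), the cap is at (146,211), and the fingers straddle the block's width.

Call:
play_rows:
  steps:
    - {"ax":0,"ay":0,"az":0,"dx":4.5,"dy":2,"dz":0,"claw":60}
    - {"ax":0,"ay":0,"az":1.7,"dx":0,"dy":0,"dz":35,"claw":60}
    - {"ax":0,"ay":0,"az":0,"dx":0,"dy":0,"dz":35,"claw":60}
    - {"ax":0,"ay":0,"az":0,"dx":0,"dy":0,"dz":35,"claw":60}
    - {"ax":0,"ay":0,"az":0,"dx":0,"dy":0,"dz":35,"claw":60}
    - {"ax":0,"ay":0,"az":0,"dx":0,"dy":0,"dz":22,"claw":60}
    - {"ax":0,"ay":0,"az":0,"dx":0,"dy":0,"dz":10,"claw":60}
    - {"ax":0,"ay":0,"az":0,"dx":0,"dy":0,"dz":0,"claw":60}
    - {"ax":0,"ay":0,"az":0,"dx":0,"dy":0,"dz":0,"claw":0}
    - {"ax":0,"ay":0,"az":0,"dx":0,"dy":0,"dz":0,"claw":0}
    - {"ax":0,"ay":0,"az":0,"dx":0,"dy":0,"dz":0,"claw":0}
    - {"ax":0,"ay":0,"az":0,"dx":0,"dy":0,"dz":0,"claw":0}
    - {"ax":0,"ay":0,"az":0,"dx":0,"dy":0,"dz":0,"claw":0}

```text
time_s: 11.5
tcp_pos: [0.6147, -0.1306, 0.0273]
ee_rot: [[0.955, -0.297, 0.003], [-0.297, -0.955, -0.0], [0.003, -0.0, -1.0]]
wrist_force: [-0.3, 0.3, 5.8]
gripper_width: 0.52
gripper_force: 30.0
```

Call:
play_rows:
  steps:
    - {"ax":0,"ay":0,"az":0,"dx":0,"dy":0,"dz":-15,"claw":0}
    - {"ax":0,"ay":0,"az":0,"dx":0,"dy":0,"dz":-35,"claw":0}
    - {"ax":0,"ay":0,"az":0,"dx":0,"dy":0,"dz":-35,"claw":0}
    - {"ax":0,"ay":0,"az":0,"dx":0,"dy":0,"dz":-35,"claw":0}
    - {"ax":0,"ay":0,"az":0,"dx":-11,"dy":-39,"dz":0,"claw":0}
    - {"ax":0,"ay":0,"az":0,"dx":-11,"dy":-39,"dz":0,"claw":0}
    - {"ax":0,"ay":0,"az":0,"dx":-11,"dy":-39,"dz":0,"claw":0}
    - {"ax":0,"ay":0,"az":0,"dx":-11,"dy":-39,"dz":0,"claw":0}
    - {"ax":0,"ay":0,"az":0,"dx":-11,"dy":-39,"dz":0,"claw":0}
    - {"ax":0,"ay":0,"az":0,"dx":-12,"dy":-40,"dz":0,"claw":0}
    - {"ax":0,"ay":0,"az":0,"dx":-12,"dy":-40,"dz":0,"claw":0}
    - {"ax":0,"ay":0,"az":8,"dx":0,"dy":0,"dz":0,"claw":0}
    - {"ax":0,"ay":0,"az":8,"dx":0,"dy":0,"dz":0,"claw":0}
    - {"ax":0,"ay":0,"az":8,"dx":0,"dy":0,"dz":0,"claw":0}
    - {"ax":0,"ay":0,"az":8,"dx":0,"dy":0,"dz":0,"claw":0}
    - {"ax":0,"ay":0,"az":8,"dx":0,"dy":0,"dz":0,"claw":0}
    - {"ax":0,"ay":0,"az":8,"dx":0,"dy":0,"dz":0,"claw":0}
    - {"ax":0,"ay":0,"az":8,"dx":0,"dy":0,"dz":0,"claw":0}
    - {"ax":0,"ay":0,"az":0,"dx":0,"dy":0,"dz":0,"claw":0}
    - {"ax":0,"ay":0,"az":0,"dx":0,"dy":0,"dz":0,"claw":0}

```text
time_s: 13.5
tcp_pos: [0.6199, 0.1555, 0.1454]
ee_rot: [[0.29, -0.957, -0.0], [-0.957, -0.29, 0.0], [-0.0, 0.0, -1.0]]
wrist_force: [0.8, 0.5, -0.7]
gripper_width: 0.522
gripper_force: 30.0
```

```bash
python3 - <<'E'
from station import *
from h import *
c=capture("wrist");s=sense();go(s,.6207,.1554,16.6);print(s["gripper_width"],s["gripper_force"])
t=s["tcp_pos"];sc=capture("scene")
print("block in hand",top(c,t[0],t[1],.06,.1,.145),top(sc,t[0],t[1],.065,.105,.15))
cv2.imwrite("pics/w6.png",c["frame"])
P=cloud(c);hsv=cv2.cvtColor(c["frame"],cv2.COLOR_BGR2HSV)
m=((np.hypot(P[...,0]-.62,P[...,1]-.155)<.085)&(P[...,2]<.014)&(P[...,2]>.0)&(c["range_z"]>0)&(hsv[...,1]<70)).astype(np.uint8)
m=cv2.morphologyEx(m,cv2.MORPH_OPEN,np.ones((3,3)));v,u=np.nonzero(m);q=np.array([ray(c,a,b,.008)[:2] for a,b in zip(u,v)])
print(len(u),mar(q))
E
```

```text
t 13.55 tcp [0.62   0.1555 0.1454] dx,dy [ 0.3 -0.6] tool-y yaw -163.2 az 0.2 
0.5195584147854007 29.99733606353402
block in hand (np.int64(4190), np.float64(0.1448), array([620.5, 157.3]), array([63.1, 89.4]), 16.1) (np.int64(517), np.float64(0.1497), array([615.6, 164.4]), array([66.8, 83.2]), 31.2)
3765 (array([633.3, 118.9]), array([71.2, 42.7]), 16.9)
```

View pics/w6.png

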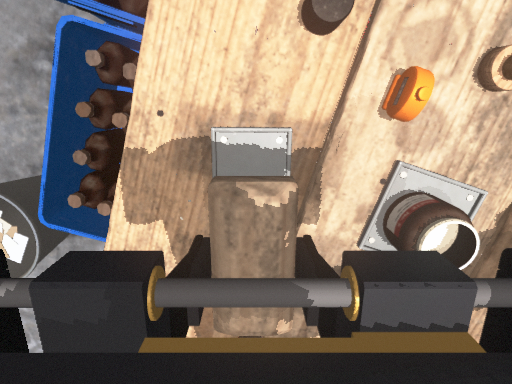

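The block is held straight, lined up with the long tray (tray end at 212–292, row 128), with the pot at (430,225) and orange decoy (410,92) clear. Lower it.

Call:
play_rows:
  steps:
    - {"ax":0,"ay":0,"az":0,"dx":0,"dy":0,"dz":35,"claw":0}
    - {"ax":0,"ay":0,"az":0,"dx":0,"dy":0,"dz":35,"claw":0}
    - {"ax":0,"ay":0,"az":0,"dx":0,"dy":0,"dz":30,"claw":0}
    - {"ax":0,"ay":0,"az":0,"dx":0,"dy":0,"dz":12,"claw":0}
    - {"ax":0,"ay":0,"az":0,"dx":0,"dy":0,"dz":4,"claw":0}
    - {"ax":0,"ay":0,"az":0,"dx":0,"dy":0,"dz":2,"claw":0}
    - {"ax":0,"ay":0,"az":0,"dx":0,"dy":0,"dz":0,"claw":0}

```text
time_s: 14.3
tcp_pos: [0.6211, 0.1559, 0.029]
ee_rot: [[0.288, -0.958, 0.002], [-0.958, -0.288, 0.001], [-0.0, -0.003, -1.0]]
wrist_force: [0.1, 0.4, 0.1]
gripper_width: 0.519
gripper_force: 30.0
```

Call:
play_rows:
  steps:
    - {"ax":0,"ay":0,"az":0,"dx":0,"dy":0,"dz":1,"claw":0}
    - {"ax":0,"ay":0,"az":0,"dx":0,"dy":0,"dz":0,"claw":0}

```text
time_s: 14.5
tcp_pos: [0.6206, 0.1558, 0.0276]
ee_rot: [[0.287, -0.958, 0.002], [-0.958, -0.287, 0.001], [-0.0, -0.002, -1.0]]
wrist_force: [0.3, -0.1, -1.0]
gripper_width: 0.522
gripper_force: 30.0
```

Call:
play_rows:
  steps:
    - {"ax":0,"ay":0,"az":0,"dx":0,"dy":0,"dz":2,"claw":0}
    - {"ax":0,"ay":0,"az":0,"dx":0,"dy":0,"dz":0,"claw":0}
    - {"ax":0,"ay":0,"az":0,"dx":0,"dy":0,"dz":0,"claw":60}
    - {"ax":0,"ay":0,"az":0,"dx":0,"dy":0,"dz":0,"claw":60}
    - {"ax":0,"ay":0,"az":0,"dx":0,"dy":0,"dz":0,"claw":60}
    - {"ax":0,"ay":0,"az":0,"dx":0,"dy":0,"dz":-10,"claw":60}
    - {"ax":0,"ay":0,"az":0,"dx":0,"dy":0,"dz":-40,"claw":80}
    - {"ax":0,"ay":0,"az":0,"dx":0,"dy":0,"dz":-40,"claw":80}
    - {"ax":0,"ay":0,"az":0,"dx":0,"dy":0,"dz":-40,"claw":80}
    - {"ax":0,"ay":0,"az":0,"dx":0,"dy":0,"dz":-40,"claw":80}
    - {"ax":0,"ay":0,"az":0,"dx":-7,"dy":39,"dz":0,"claw":80}
    - {"ax":0,"ay":0,"az":0,"dx":-7,"dy":39,"dz":0,"claw":80}
    - {"ax":0,"ay":0,"az":0,"dx":-7,"dy":39,"dz":0,"claw":80}
    - {"ax":0,"ay":0,"az":0,"dx":-7,"dy":39,"dz":0,"claw":80}
    - {"ax":0,"ay":0,"az":0,"dx":0,"dy":0,"dz":0,"claw":80}
    - {"ax":0,"ay":0,"az":0,"dx":0,"dy":0,"dz":0,"claw":80}

```text
time_s: 16.1
tcp_pos: [0.4627, 0.1377, 0.1958]
ee_rot: [[0.288, -0.958, 0.002], [-0.958, -0.288, 0.001], [-0.0, -0.003, -1.0]]
wrist_force: [0.8, 0.2, -0.1]
gripper_width: 0.923
gripper_force: 0.0
```

```bash
python3 - <<'E'
from station import *
from h import *
c=capture("wrist");sc=capture("scene");s=sense()
for n,k in(("w",c),("sc",sc)): print(n,"pot",top(k,.463,.138,.05,.058),"block",top(k,.62,.155,.065,.018))
go(s,.4636,.1379)
cv2.imwrite("pics/w7.png",c["frame"])
E
```

```text
w pot (np.int64(564), np.float64(0.0648), array([464.4, 138. ]), array([46. , 45.8]), 18.1) block (np.int64(3914), np.float64(0.0333), array([620.3, 158.4]), array([46.7, 88.5]), 16.8)
sc pot (np.int64(158), np.float64(0.0663), array([463.3, 139.5]), array([45.1, 45.7]), 83.6) block (np.int64(606), np.float64(0.0352), array([618. , 158.7]), array([45. , 90.8]), 14.6)
t 16.2 tcp [0.4638 0.138  0.1953] dx,dy [0.  0.3] tool-y yaw -163.3
```

View pics/w7.png

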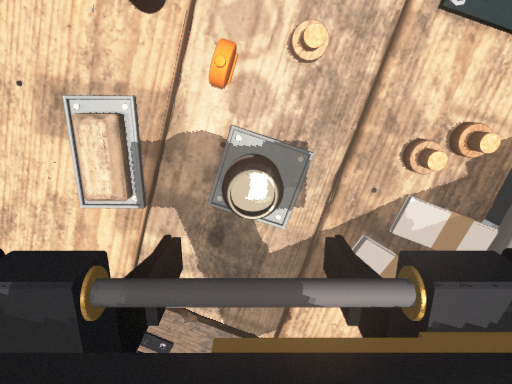

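The block lies lengthwise in the long tray (100,155), about 3 mm off centre; the pot (250,190) is centred between the fingers.

Call:
play_rows:
  steps:
    - {"ax":0,"ay":0,"az":0,"dx":0,"dy":0,"dz":35,"claw":82}
    - {"ax":0,"ay":0,"az":0,"dx":0,"dy":0,"dz":35,"claw":82}
    - {"ax":0,"ay":0,"az":0,"dx":0,"dy":0,"dz":35,"claw":82}
    - {"ax":0,"ay":0,"az":0,"dx":0,"dy":0,"dz":30,"claw":82}
    - {"ax":0,"ay":0,"az":0,"dx":0,"dy":0,"dz":20,"claw":82}
    - {"ax":0,"ay":0,"az":0,"dx":0,"dy":0,"dz":8,"claw":82}
    - {"ax":0,"ay":0,"az":0,"dx":0,"dy":0,"dz":0,"claw":82}
    - {"ax":0,"ay":0,"az":0,"dx":0,"dy":0,"dz":0,"claw":0}
    - {"ax":0,"ay":0,"az":0,"dx":0,"dy":0,"dz":0,"claw":0}
    - {"ax":0,"ay":0,"az":0,"dx":0,"dy":0,"dz":0,"claw":0}
    - {"ax":0,"ay":0,"az":0,"dx":0,"dy":0,"dz":0,"claw":0}
    - {"ax":0,"ay":0,"az":0,"dx":0,"dy":0,"dz":0,"claw":0}

```text
time_s: 17.4
tcp_pos: [0.4632, 0.1379, 0.0324]
ee_rot: [[0.287, -0.958, 0.002], [-0.958, -0.287, 0.001], [-0.0, -0.002, -1.0]]
wrist_force: [-0.6, 0.4, 3.5]
gripper_width: 0.679
gripper_force: 30.0
```

Call:
play_rows:
  steps:
    - {"ax":0,"ay":0,"az":0,"dx":0,"dy":0,"dz":-10,"claw":0}
    - {"ax":0,"ay":0,"az":0,"dx":0,"dy":0,"dz":-30,"claw":0}
    - {"ax":0,"ay":0,"az":0,"dx":0,"dy":0,"dz":-35,"claw":0}
    - {"ax":0,"ay":0,"az":0,"dx":0,"dy":0,"dz":-35,"claw":0}
    - {"ax":0,"ay":0,"az":0,"dx":0,"dy":0,"dz":-10,"claw":0}
    - {"ax":0,"ay":0,"az":0,"dx":16,"dy":-4,"dz":0,"claw":0}
    - {"ax":0,"ay":0,"az":0,"dx":30,"dy":-7,"dz":0,"claw":0}
    - {"ax":0,"ay":0,"az":0,"dx":30,"dy":-7,"dz":0,"claw":0}
    - {"ax":0,"ay":0,"az":0,"dx":30,"dy":-7,"dz":0,"claw":0}
    - {"ax":0,"ay":0,"az":0,"dx":30,"dy":-7,"dz":0,"claw":0}
    - {"ax":0,"ay":0,"az":0,"dx":30,"dy":-7,"dz":0,"claw":0}
    - {"ax":0,"ay":0,"az":0,"dx":30,"dy":-7,"dz":0,"claw":0}
    - {"ax":0,"ay":0,"az":0,"dx":30,"dy":-7,"dz":0,"claw":0}
    - {"ax":0,"ay":0,"az":0,"dx":30,"dy":-7,"dz":0,"claw":0}
    - {"ax":0,"ay":0,"az":0,"dx":30,"dy":-7,"dz":0,"claw":0}
    - {"ax":0,"ay":0,"az":0,"dx":16,"dy":-3,"dz":0,"claw":0}
    - {"ax":0,"ay":0,"az":0,"dx":0,"dy":0,"dz":0,"claw":0}
    - {"ax":0,"ay":0,"az":0,"dx":0,"dy":0,"dz":0,"claw":0}
    - {"ax":0,"ay":0,"az":0,"dx":0,"dy":0,"dz":0,"claw":0}

```text
time_s: 19.3
tcp_pos: [0.6157, -0.1307, 0.1512]
ee_rot: [[0.288, -0.958, -0.001], [-0.958, -0.288, 0.0], [-0.001, 0.001, -1.0]]
wrist_force: [-0.7, 0.1, -2.6]
gripper_width: 0.681
gripper_force: 30.0
```

```bash
python3 - <<'E'
from station import *
from h import *
c=capture("wrist");sc=capture("scene");s=sense();go(s,.6169,-.1314)
t=s["tcp_pos"]
print("pot top",top(c,t[0],t[1],.04,.17,.2),top(sc,t[0],t[1],.04,.17,.2))
P=cloud(c);hsv=cv2.cvtColor(c["frame"],cv2.COLOR_BGR2HSV)
m=((np.hypot(P[...,0]-.463,P[...,1]-.138)<.08)&(P[...,2]<.014)&(c["range_z"]>0))
P=cloud(sc);hsv=cv2.cvtColor(sc["frame"],cv2.COLOR_BGR2HSV)
m=((np.hypot(P[...,0]-.463,P[...,1]-.138)<.08)&(P[...,2]<.014)&(sc["range_z"]>0)&(hsv[...,1]<60)).astype(np.uint8)
m=cv2.morphologyEx(m,cv2.MORPH_OPEN,np.ones((3,3)));v,u=np.nonzero(m);q=np.array([ray(sc,a,b,.008)[:2] for a,b in zip(u,v)]);print("sq",len(u),mar(q) if len(u) else "")
cv2.imwrite("pics/s8.png",np.hstack([sc["frame"],c["frame"]])[::1,112:912])
E
```

```text
t 19.4 tcp [ 0.616  -0.1306  0.1517] dx,dy [ 1.  -0.6] tool-y yaw -163.2 
pot top (np.int64(6454), np.float64(0.1981), array([ 616.1, -134.5]), array([76.2, 49.9]), 25.7) (np.int64(316), np.float64(0.1942), array([ 616. , -121.7]), array([45.6, 72.3]), 74.4)
sq 1698 (array([455.7, 136.7]), array([95.8, 96.6]), 87.1)
```

View pics/s8.png

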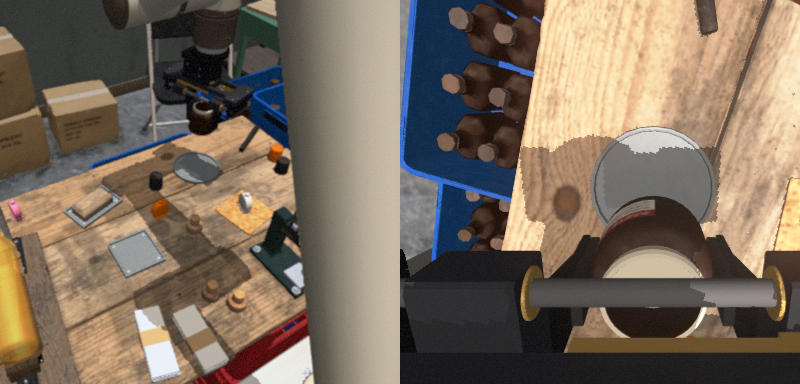

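The pot hangs upright over the empty round tray (wrist half: tray at (655,180)); all else is in place. Lower it.

Call:
play_rows:
  steps:
    - {"ax":0,"ay":0,"az":0,"dx":1,"dy":-0.5,"dz":20,"claw":0}
    - {"ax":0,"ay":0,"az":0,"dx":0,"dy":0,"dz":30,"claw":0}
    - {"ax":0,"ay":0,"az":0,"dx":0,"dy":0,"dz":30,"claw":0}
    - {"ax":0,"ay":0,"az":0,"dx":0,"dy":0,"dz":25,"claw":0}
    - {"ax":0,"ay":0,"az":0,"dx":0,"dy":0,"dz":10,"claw":0}
    - {"ax":0,"ay":0,"az":0,"dx":0,"dy":0,"dz":3,"claw":0}
    - {"ax":0,"ay":0,"az":0,"dx":0,"dy":0,"dz":1,"claw":0}
    - {"ax":0,"ay":0,"az":0,"dx":0,"dy":0,"dz":0,"claw":0}
    - {"ax":0,"ay":0,"az":0,"dx":0,"dy":0,"dz":0,"claw":0}

```text
time_s: 20.3
tcp_pos: [0.6181, -0.1324, 0.034]
ee_rot: [[0.287, -0.958, 0.003], [-0.958, -0.287, -0.0], [0.001, -0.003, -1.0]]
wrist_force: [-0.4, 0.7, -2.1]
gripper_width: 0.681
gripper_force: 30.0
```

Call:
play_rows:
  steps:
    - {"ax":0,"ay":0,"az":0,"dx":0,"dy":0,"dz":2,"claw":0}
    - {"ax":0,"ay":0,"az":0,"dx":0,"dy":0,"dz":0,"claw":0}
    - {"ax":0,"ay":0,"az":0,"dx":0,"dy":0,"dz":0,"claw":82}
    - {"ax":0,"ay":0,"az":0,"dx":0,"dy":0,"dz":0,"claw":82}
    - {"ax":0,"ay":0,"az":0,"dx":0,"dy":0,"dz":0,"claw":82}
    - {"ax":0,"ay":0,"az":0,"dx":0,"dy":0,"dz":0,"claw":82}
    - {"ax":0,"ay":0,"az":0,"dx":0,"dy":0,"dz":-10,"claw":82}
    - {"ax":0,"ay":0,"az":0,"dx":0,"dy":0,"dz":-40,"claw":82}
    - {"ax":0,"ay":0,"az":0,"dx":0,"dy":0,"dz":-40,"claw":82}
    - {"ax":0,"ay":0,"az":0,"dx":0,"dy":0,"dz":-40,"claw":82}
    - {"ax":0,"ay":0,"az":0,"dx":0,"dy":0,"dz":-40,"claw":82}
    - {"ax":0,"ay":0,"az":0,"dx":-10,"dy":42,"dz":0,"claw":50}
    - {"ax":0,"ay":0,"az":0,"dx":-10,"dy":42,"dz":0,"claw":50}
    - {"ax":0,"ay":0,"az":0,"dx":-10,"dy":42,"dz":0,"claw":50}
    - {"ax":0,"ay":0,"az":0,"dx":-10,"dy":43,"dz":0,"claw":50}
    - {"ax":0,"ay":0,"az":0,"dx":0,"dy":0,"dz":0,"claw":50}

```text
time_s: 21.9
tcp_pos: [0.438, -0.1429, 0.2009]
ee_rot: [[0.286, -0.958, -0.003], [-0.958, -0.286, 0.001], [-0.002, 0.002, -1.0]]
wrist_force: [1.1, 0.9, -0.1]
gripper_width: 0.606
gripper_force: 0.0
```

Call:
play_rows:
  steps:
    - {"ax":0,"ay":0,"az":-8.2,"dx":0,"dy":0,"dz":0,"claw":50}
    - {"ax":0,"ay":0,"az":-8.2,"dx":0,"dy":0,"dz":0,"claw":50}
    - {"ax":0,"ay":0,"az":-8.2,"dx":0,"dy":0,"dz":0,"claw":50}
    - {"ax":0,"ay":0,"az":-8.2,"dx":0,"dy":0,"dz":0,"claw":50}
    - {"ax":0,"ay":0,"az":-8.2,"dx":0,"dy":0,"dz":0,"claw":50}
    - {"ax":0,"ay":0,"az":-8.2,"dx":0,"dy":0,"dz":0,"claw":50}
    - {"ax":0,"ay":0,"az":-8.2,"dx":0,"dy":0,"dz":0,"claw":50}
    - {"ax":0,"ay":0,"az":0,"dx":0,"dy":0,"dz":0,"claw":50}
    - {"ax":0,"ay":0,"az":0,"dx":0,"dy":0,"dz":0,"claw":50}

```text
time_s: 22.8
tcp_pos: [0.4443, -0.1427, 0.201]
ee_rot: [[0.961, -0.277, 0.001], [-0.277, -0.961, -0.0], [0.001, -0.0, -1.0]]
wrist_force: [-0.1, -0.3, -0.1]
gripper_width: 0.577
gripper_force: 0.0
```

```bash
python3 - <<'E'
from station import *
from h import *
c=capture("wrist");s=sense()
r=top(c,.443,-.142,.04,.03);print("counter",r,"pot",top(c,.617,-.131,.05,.058),top(c,.617,-.131,.05,.01))
if r: go(s,*(r[2]/1000),-106)
cv2.imwrite("pics/w9.png",c["frame"])
E
```

```text
counter (np.int64(572), np.float64(0.0497), array([ 444.2, -142.9]), array([15.4, 37.8]), 73.8) pot (np.int64(350), np.float64(0.0647), array([ 604.7, -128.1]), array([44.6, 18. ]), 73.8) (np.int64(2653), np.float64(0.064), array([ 606. , -128.8]), array([59.5, 33.9]), 74.9)
t 22.85 tcp [ 0.4442 -0.1427  0.2009] dx,dy [0.1 0.2] tool-y yaw -106.1 az -0.1
```

View pics/w9.png

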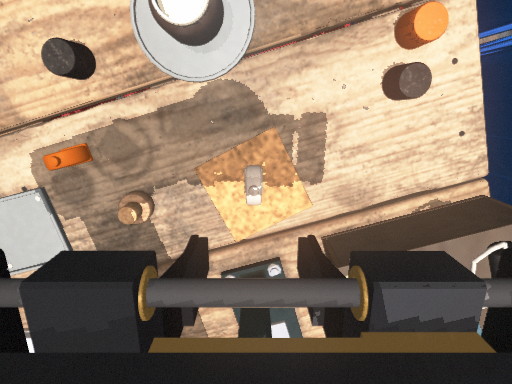

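Exactly over the counter (254,185) on the mat; pot in the round tray (192,20), cut by the image edge. Descend 172 mm and grip.

Call:
play_rows:
  steps:
    - {"ax":0,"ay":0,"az":0,"dx":0,"dy":0,"dz":35,"claw":50}
    - {"ax":0,"ay":0,"az":0,"dx":0,"dy":0,"dz":35,"claw":50}
    - {"ax":0,"ay":0,"az":0,"dx":0,"dy":0,"dz":35,"claw":50}
    - {"ax":0,"ay":0,"az":0,"dx":0,"dy":0,"dz":35,"claw":50}
    - {"ax":0,"ay":0,"az":0,"dx":0,"dy":0,"dz":22,"claw":50}
    - {"ax":0,"ay":0,"az":0,"dx":0,"dy":0,"dz":10,"claw":50}
    - {"ax":0,"ay":0,"az":0,"dx":0,"dy":0,"dz":0,"claw":50}
    - {"ax":0,"ay":0,"az":0,"dx":0,"dy":0,"dz":0,"claw":0}
    - {"ax":0,"ay":0,"az":0,"dx":0,"dy":0,"dz":0,"claw":0}
    - {"ax":0,"ay":0,"az":0,"dx":0,"dy":0,"dz":0,"claw":0}
    - {"ax":0,"ay":0,"az":0,"dx":0,"dy":0,"dz":0,"claw":0}
    - {"ax":0,"ay":0,"az":0,"dx":0,"dy":0,"dz":0,"claw":0}
    - {"ax":0,"ay":0,"az":0,"dx":0,"dy":0,"dz":0,"claw":0}

```text
time_s: 24.15
tcp_pos: [0.444, -0.1427, 0.029]
ee_rot: [[0.962, -0.274, 0.001], [-0.274, -0.962, -0.0], [0.001, -0.0, -1.0]]
wrist_force: [-1.0, 0.2, 2.7]
gripper_width: 0.185
gripper_force: 30.0
```

Call:
play_rows:
  steps:
    - {"ax":0,"ay":0,"az":0,"dx":0,"dy":0,"dz":-15,"claw":0}
    - {"ax":0,"ay":0,"az":0,"dx":0,"dy":0,"dz":-35,"claw":0}
    - {"ax":0,"ay":0,"az":0,"dx":0,"dy":0,"dz":-35,"claw":0}
    - {"ax":0,"ay":0,"az":0,"dx":0,"dy":0,"dz":-35,"claw":0}
    - {"ax":0,"ay":0,"az":0,"dx":-9,"dy":-38,"dz":0,"claw":0}
    - {"ax":0,"ay":0,"az":0,"dx":-9,"dy":-38,"dz":0,"claw":0}
    - {"ax":0,"ay":0,"az":0,"dx":-9,"dy":-39,"dz":0,"claw":0}
    - {"ax":0,"ay":0,"az":0,"dx":-9,"dy":-39,"dz":0,"claw":0}
    - {"ax":0,"ay":0,"az":0,"dx":-9,"dy":-39,"dz":0,"claw":0}
    - {"ax":0,"ay":0,"az":0,"dx":-9,"dy":-39,"dz":0,"claw":0}
    - {"ax":0,"ay":0,"az":0,"dx":-9,"dy":-39,"dz":0,"claw":0}
    - {"ax":0,"ay":0,"az":0,"dx":0,"dy":0,"dz":0,"claw":0}
    - {"ax":0,"ay":0,"az":0,"dx":0,"dy":0,"dz":0,"claw":0}
    - {"ax":0,"ay":0,"az":0,"dx":0,"dy":0,"dz":0,"claw":0}

```text
time_s: 25.55
tcp_pos: [0.457, 0.1345, 0.1482]
ee_rot: [[0.962, -0.275, -0.001], [-0.275, -0.962, -0.001], [-0.001, 0.001, -1.0]]
wrist_force: [-0.2, 0.8, -0.4]
gripper_width: 0.179
gripper_force: 30.0
```

```bash
python3 - <<'E'
from station import *
from h import *
c=capture("wrist");s=sense();go(s,.457,.135)
P=cloud(c);hsv=cv2.cvtColor(c["frame"],cv2.COLOR_BGR2HSV)
m=((np.hypot(P[...,0]-.458,P[...,1]-.135)<.08)&(P[...,2]<.014)&(c["range_z"]>0)&(hsv[...,1]<60)).astype(np.uint8)
m=cv2.morphologyEx(m,cv2.MORPH_OPEN,np.ones((3,3)));v,u=np.nonzero(m);q=np.array([ray(c,a,b,.008)[:2] for a,b in zip(u,v)]);print("sq",len(u),mar(q))
E
```

```text
t 25.6 tcp [0.4571 0.1342 0.1483] dx,dy [-0.3 -0.8] tool-y yaw -106.0 
sq 9053 (array([471.8, 129.4]), array([101.5, 118.9]), 88.2)
```

That last tray outline (101×119 mm) doesn't match the 92 mm tray, so I'm discarding it. The earlier 92.4×92.0 measurement fits.

Call:
play_rows:
  steps:
    - {"ax":0,"ay":0,"az":0,"dx":0,"dy":0,"dz":35,"claw":0}
    - {"ax":0,"ay":0,"az":0,"dx":0,"dy":0,"dz":35,"claw":0}
    - {"ax":0,"ay":0,"az":0,"dx":0,"dy":0,"dz":30,"claw":0}
    - {"ax":0,"ay":0,"az":0,"dx":0,"dy":0,"dz":15,"claw":0}
    - {"ax":0,"ay":0,"az":0,"dx":0,"dy":0,"dz":4,"claw":0}
    - {"ax":0,"ay":0,"az":0,"dx":0,"dy":0,"dz":1,"claw":0}
    - {"ax":0,"ay":0,"az":0,"dx":0,"dy":0,"dz":0,"claw":0}
    - {"ax":0,"ay":0,"az":0,"dx":0,"dy":0,"dz":0,"claw":0}

```text
time_s: 26.4
tcp_pos: [0.4582, 0.1354, 0.0294]
ee_rot: [[0.962, -0.275, 0.002], [-0.275, -0.962, 0.001], [0.001, -0.002, -1.0]]
wrist_force: [0.3, 0.3, -0.3]
gripper_width: 0.183
gripper_force: 30.0
```

Call:
play_rows:
  steps:
    - {"ax":0,"ay":0,"az":0,"dx":0,"dy":0,"dz":1.5,"claw":0}
    - {"ax":0,"ay":0,"az":0,"dx":0,"dy":0,"dz":0,"claw":0}
    - {"ax":0,"ay":0,"az":0,"dx":0,"dy":0,"dz":0,"claw":50}
    - {"ax":0,"ay":0,"az":0,"dx":0,"dy":0,"dz":0,"claw":50}
    - {"ax":0,"ay":0,"az":0,"dx":0,"dy":0,"dz":0,"claw":50}
    - {"ax":0,"ay":0,"az":0,"dx":0,"dy":0,"dz":-10,"claw":50}
    - {"ax":0,"ay":0,"az":0,"dx":0,"dy":0,"dz":-40,"claw":50}
    - {"ax":0,"ay":0,"az":0,"dx":0,"dy":0,"dz":-40,"claw":50}
    - {"ax":0,"ay":0,"az":0,"dx":0,"dy":0,"dz":-40,"claw":50}
    - {"ax":0,"ay":0,"az":0,"dx":0,"dy":0,"dz":-40,"claw":50}
    - {"ax":0,"ay":0,"az":0,"dx":0,"dy":0,"dz":-40,"claw":50}
    - {"ax":0,"ay":0,"az":0,"dx":0,"dy":0,"dz":-40,"claw":50}
    - {"ax":0,"ay":0,"az":0,"dx":0,"dy":0,"dz":-40,"claw":50}
    - {"ax":0,"ay":0,"az":0,"dx":0,"dy":0,"dz":-40,"claw":50}
    - {"ax":0,"ay":0,"az":0,"dx":17,"dy":32,"dz":0,"claw":50}
    - {"ax":0,"ay":0,"az":0,"dx":17,"dy":32,"dz":0,"claw":50}
    - {"ax":0,"ay":0,"az":0,"dx":17,"dy":32,"dz":0,"claw":50}
    - {"ax":0,"ay":0,"az":0,"dx":0,"dy":0,"dz":0,"claw":50}
    - {"ax":0,"ay":0,"az":0,"dx":0,"dy":0,"dz":0,"claw":50}
    - {"ax":0,"ay":0,"az":0,"dx":0,"dy":0,"dz":0,"claw":50}

```text
time_s: 28.4
tcp_pos: [0.48, 0.0292, 0.3573]
ee_rot: [[0.962, -0.274, 0.0], [-0.274, -0.962, 0.0], [0.0, -0.0, -1.0]]
wrist_force: [1.0, 0.6, 0.6]
gripper_width: 0.574
gripper_force: 0.0
```

```bash
python3 - <<'E'
from station import *
from h import *
c=capture("wrist");sc=capture("scene")
for n,k in(("w",c),("sc",sc)):
    print(n,"counter",top(k,.458,.135,.04,.03),"pot",top(k,.617,-.131,.05,.058),"block",top(k,.62,.155,.065,.018),"stop",top(k,.451,-.008,.03,.02),"cap",top(k,.608,-.004,.03,.02),sep="\n ")
cv2.imwrite("pics/w10.png",c["frame"]);s=sense();print(s["tcp_pos"],s["time_s"])
E
```

```text
w
 counter
 (np.int64(269), np.float64(0.0486), array([458.7, 135.9]), array([16.2, 38.2]), 75.0)
 pot
 (np.int64(374), np.float64(0.0655), array([ 618.7, -131.6]), array([46.3, 46.3]), 54.2)
 block
 (np.int64(2087), np.float64(0.0337), array([620.3, 158.3]), array([46.3, 90.1]), 16.8)
 stop
 (np.int64(156), np.float64(0.0396), array([452.2,  -7.7]), array([18. , 19.2]), 75.4)
 cap
 (np.int64(493), np.float64(0.0365), array([609.8,  -5.4]), array([32.1, 31.4]), 32.1)
sc
 counter
 (np.int64(133), np.float64(0.0504), array([455.1, 138.2]), array([16.1, 36.1]), 74.0)
 pot
 (np.int64(100), np.float64(0.0662), array([ 618.7, -130. ]), array([43.9, 47.6]), 71.1)
 block
 (np.int64(600), np.float64(0.0353), array([617.2, 158.8]), array([44.5, 91.7]), 12.8)
 stop
 (np.int64(103), np.float64(0.041), array([448.3,  -3.6]), array([24.7, 24. ]), 1.6)
 cap
 (np.int64(161), np.float64(0.0376), array([608.3,  -3.8]), array([31.1, 31. ]), 7.5)
[0.48007346 0.02966379 0.35718844] 28.5
```

View pics/w10.png

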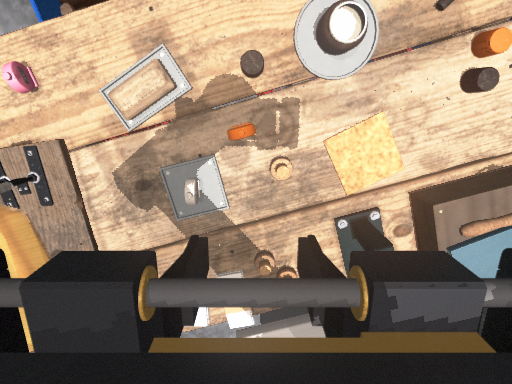

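All three stand in their trays: counter (193,190), block (146,86), pot (340,25). Each is within about 3 mm of its tray's middle and at the right height, and the stopper (281,168) and cap (252,63) are unmoved. Handing in.

```bash
python3 -c "
from station import *
print(finish_job())"
```

```text
the job is handed in; nothing more can be done
None
```

The job is handed in at about 28.5 s of the 96 s allowed: in the last camera check the pot was in the round tray, the block lengthwise in the long tray and the counter in the square tray, each about 3 mm or less from the middle, with the stopper and cap undisturbed (the hand-in gave no verdict).

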